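# Load the gas cartridge into the table-top stove and lock it

## Robot

A 6-joint arm with a two-finger parallel gripper is mounted at the origin on a cart in front of the work surface, level with it; the furniture and walls round the work are solid. World frame = base frame: x ahead of the robot, y to its left, z up, the work surface at z = 0. Lengths are in m, angles in rad, forces in N, time in s.
With the tool pointing down it reaches from about 0.35 to 0.975 m from the base axis. Payload 4.9 kg.
Tool frame: the origin (TCP) lies on the centre line of the jaws, within the pads' length; the fingertips stand 25 mm ahead of it and the grasp point (between the pads) lies 6 mm ahead of it; z points along the fingers, y is the line along which they close (so a half turn about z gives the same grasp; the last joint's range is limited). The gripper opens to 85 mm and grips with 20 to 120 N. Pads are 22 mm wide; open, the fingers measure 114 mm over their backs; the gripper's body (76 mm by 85 mm) begins 54 mm behind the grasp point. The pads swing forward as they close: fully open they stand 13 mm farther back than shut.
Start: joints at [1.136, 0.053, 1.613, -0, 1.476, -0.119], TCP at [0.194, 0.594, 0.256] pointing down, gripper open.
Joint ranges: [-3.01, 3.01], [-1.01, 2.22], [0.06, 2.58], [-1.02, 4.17], [0.09, 2.62], [-3.14, 3.14]. Speed limits (rad/s): [2.57, 2.57, 3.14, 3.14, 3.14, 3.14].

## Interface

Orientations are given as a unit quaternion [w, x, y, z].
In Python, from plant import state, grab_frame, get_calibration, job gives the robot as it stands. The module is installed in compiled form; this text tells all that it offers.
- The arm moves only by the tool move_arm, never from a script. Its argument "targets" is a list that holds one entry, the list of rows, each a list of 5 numbers: the opening in per cent of the stroke, from 0 (shut) to 100 (fully open), then the shift along the tool's x, y, z as a fraction of full scale, then the turn about the tool's z as a fraction of full scale. A call has 1 to 5 rows; each row shifts and turns the commanded pose from where the row before left it, along the tool's axes as they then stand; what a row does not reach is not made up. Full scale, the value 1, is 0.6 m for a shift and 6 degrees for a turn. A row lasts 1/12 s, in which the tool goes at most 41.7 mm and 7.16 degrees, less where a joint would pass 70% of its speed; a pose out of reach is approached as far as the arm can. A call with a number of a shift or a turn outside -1 to 1 is refused whole. A call with a gripper value outside its range is refused whole. The fingers move at their own pace and stop on an object; the grip force is fixed at half the most. Time passes only in rows, so rows that do not move let the fingers close. It gives the time, the measured TCP pose, the force, the opening and the grip force at its end, in the units of the state.
- state(): the state, without advancing time (a new reading comes with each control period).
- grab_frame(name): name is "scene" or "top" or "wrist"; returns the picture (420x560x3 uint8, red, green, blue); there is no depth.
- get_calibration(name): a dict with "vertical_fov" (degrees; the focal length in pixels is half the picture's height over the tangent of half this angle, whatever the lens; pixels are square), "cx", "cy" (the principal point, pixels), "R" (3x3) and "t" (3): a world point X has camera coordinates R X + t. Camera axes: x right, y down, z forward; pixel columns grow to the right and rows downward; lengths in m; the calibration is good to about 2 mm. A picture is of the moment at which its call begins: read the wrist's pose just before it. get_calibration takes no time and is no camera call; for the wrist camera it gives the pose at the moment of the call.
- job.job_done(): hands the job in; it is judged then, once.
The state is a dict: "time": time; "joint_pos": joint angles; "joint_vel": joint speeds; "joint_efforts": joint torques, N m; "tool_pos": TCP position; "tool_rot": TCP orientation; "contact_force": force on the tool from outside, world axes, zero at the start; "ft_torque": the same for the moment, N m; "gripper_width": opening from 0.0 (shut) to 1.0 (fully open); "grasp_force": force on a finger pad.
Only numpy, scipy, OpenCV 4.12 (cv2) and the standard library are available. Lean on these libraries where they do the work, as an engineer would, in place of code of your own. Each camera call takes 0.05 s, during which the arm holds its last target. There are 200 camera calls.

## Task

Load the gas cartridge into the table-top stove: take it from its wooden rest, lay it in the stove's open cradle with its nozzle towards the regulator housing and the notch in its collar straight up, in line with the lug over the port, and then swing the quarter-turn handle on the housing round to its stop, so that the cartridge is driven fully home and locked. Do not drop the cartridge on the worktop, and do not disturb the mug, the tin and the spice jar.

Things in the scene. Friction and masses are not known exactly. Their poses are not given: they have to be found in the camera images.
- cartridge_mid (a point): gas cartridge: white can with a grey band, 60 mm across, 150 mm long, 0.2-0.42 kg, lying in the wooden rest. Point: middle of the can on its axis, within 8 mm of its centre of mass. Own y = can's axis: flat base 75 mm to +y, nozzle end to -y (shoulder from 60 mm). Own z points to the collar's notch; it starts rolled 1.40 rad (80 degrees) off straight up, to the robot's side. The can rolls easily
- notch (a point): notch in the cartridge's steel collar (42 mm across, 4 mm thick, its front face 84 mm to -y of cartridge_mid; the 8 mm wide nozzle ends at 90 mm). Point: middle of the notch on the front face, 17 mm from the can's axis. The notch is about 13 mm wide and open outwards
- rest: fixed wooden rest; origin on the worktop under its middle, y along the can. Two cut-out boards, 12 mm thick, 84 mm wide, 66 mm high, stand across at y = +45 and -45 mm; the can's axis lies 78 mm above the worktop. Between the boards are only two slats 12 mm high, so fingers can pass down both sides of the can, tilted ones too
- stove: fixed grey table-top gas stove; origin on the worktop under the middle of its cradle. x away from the robot, y along the cradle (to the left). Burner body from x = 68 mm on, 72 mm high, pan supports 99 mm. Front lip at x = -56 mm, 31 mm high. Regulator housing y = -103 to -173 mm, x = -50 to 50 mm, 97 mm high. Pusher's end box from y = 90 mm on, 95 mm high
- cradle (a point): place for cartridge_mid when the can is laid in: middle of the cradle, on the can's axis, 68 mm above the worktop, axes as the stove; 5 mm to either side along y at most, or the can meets the sprung pusher or its nozzle the lug. Two steel saddles, 8 mm thick, 80 mm wide, 58 mm high, stand across at y = +45 and -45 mm; between them the floor is 16 mm high
- port (a point): mouth for the nozzle, on the cradle's axis, in the flat end face of the regulator housing, 103 mm to -y of cradle; axes as the stove. Above it the lug, a steel peg 6 mm wide, stands 7 mm out of the face, 15.5 to 23 mm above the axis: the collar passes it only with the notch straight up, to about 10 degrees. The can is home when its collar meets the face, 19 mm on from where it is laid in
- handle_hub (a point): upright turning axis of the quarter-turn handle on top of the regulator housing, at mid-height of its bar, 112 mm above the worktop; axes as the stove. The black bar is 11 mm wide (15 mm at its round end), 16 mm high, 104 to 120 mm above the worktop, and reaches 73 mm out from the axis. Two stop pegs 26 mm from the axis are 108 mm high
- handle (a joint): handle angle, rad. At 0 the bar points to the stove's -x, across the can (open); it turns counter-clockwise seen from above to a hard stop at 1.571, bar in line with the can, pointing to -y (locked). Starts at 0 to 0.2. Drives the pusher 19 mm per rad on to the can's base over a spring; takes 0.2 to 0.5 N m, stays where left; stops short if the lug blocks the collar
- mug: mug, 101 mm high, origin at the underside; a bystander
- tin: flat tin, 86 mm in diameter, 40 mm high, origin at the underside; a bystander
- spice_jar: spice jar, 45 mm in diameter, 106 mm high, origin at the underside; a bystander

How it is judged:
On the way:
1. the cartridge lies in the stove's cradle, let go, with the handle still open (x of cartridge_mid in the frame of cradle between -0.004 and 0.004 m and z of cartridge_mid in the frame of cradle between -0.004 and 0.004 m and y of cartridge_mid in the frame of cradle between -0.012 and 0.009 m and value of joint handle below 0.5 rad and contact force between the fingers and cartridge below 0.05 N), for 0.1 s.
At the end, for the whole second after the job is handed in: The handle is at its stop (over 1.47 rad); the cartridge lies in the cradle, its axis within 4 mm of the cradle's, collar within 4 mm of the port's face, notch up over the lug (within 6 mm sideways); all is let go and at rest (value of joint handle above 1.47 rad and x of cartridge_mid in the frame of cradle between -0.004 and 0.004 m and z of cartridge_mid in the frame of cradle between -0.004 and 0.004 m and y of notch in the frame of port between -0.003 and 0.004 m and x of notch in the frame of port between -0.006 and 0.006 m and z of notch in the frame of port above 0.01 m and velocity of joint handle below 0.05 rad/s); the robot touches nothing.
It fails at once if the cartridge is dropped on the worktop (height (world z) of cartridge_mid below 0.045 m).
It fails at once if the mug is knocked away (distance of mug from where it was at the start of the episode above 0.03 m).
It fails at once if the tin is knocked away (distance of tin from where it was at the start of the episode above 0.03 m).
It fails at once if the spice jar is knocked away (distance of spice_jar from where it was at the start of the episode above 0.03 m).
It also fails if it takes over 58 s, if anything falls off the work surface, if the arm or the gripper's body presses on something with over 40 N, if the wrist force passes 120 N, or if a joint passes its speed limit or range.

## Working session

There is one attempt and no reset: what is moved stays moved. The work goes in short steps, Python scripts to look and compute and a tool call to move; the robot and the scene stay as the last step left them, time stands still between calls to the robot, and variables do not carry over. Pictures are saved under pics/ and viewed, at most 10 in all, crops included, and the job is handed in when it is done.

Besides the shell and the picture viewer there is one more tool, called as a command line: name --argument value ..., lists and objects as JSON in quotes. move_arm: Moves the arm, as the interface text tells. Shift numbers are shares of 0.6 m and turn numbers shares of 6 degrees, none past 1 either way. Its arguments: {"type":"object","properties":{"targets":{"type":"array"}},"required":["targets"]}

```bash
mkdir -p pics; python3 - <<'E'
from plant import *
import cv2,numpy as np
for n in("scene","top"):
    c=get_calibration(n);print(n,c);cv2.imwrite(f"pics/{n}0.png",grab_frame(n)[:,:,::-1])
s=state();print(s)
E
```

```text
scene {'vertical_fov': 43.31360525326394, 'cx': 274.8063216692982, 'cy': 211.29570602323352, 'R': array([[ 0.89524542, -0.44555654, -0.00387331],
       [-0.33567127, -0.66868814, -0.66346136],
       [ 0.29301951,  0.5952609 , -0.74820052]]), 't': array([-0.44338601,  0.34064936,  1.11705152])}
top {'vertical_fov': 43.54646424967078, 'cx': 277.2864710649751, 'cy': 212.46004539402907, 'R': array([[ 0.02698808, -0.99960831, -0.00740682],
       [-0.98183047, -0.0251144 , -0.18809093],
       [ 0.18783124,  0.01234846, -0.98212369]]), 't': array([0.13775721, 0.56720207, 1.33992959])}
{'time': 0.1, 'joint_pos': array([ 1.13597462e+00,  5.32809666e-02,  1.61413669e+00, -1.74546394e-05,
        1.47603744e+00, -1.19009085e-01]), 'joint_vel': array([ 5.69274607e-04, -1.99088946e-03, -2.49461992e-03, -7.47121838e-05,
       -1.13712867e-03, -3.56181131e-04]), 'joint_efforts': array([ 3.13040482e-04, -3.94905603e+01, -3.71361780e+01, -1.29383898e-04,
        3.93668481e-03,  8.91059301e-06]), 'tool_pos': array([0.19390701, 0.59361274, 0.255204  ]), 'tool_rot': array([-2.46229904e-04,  1.57250019e-01,  9.87558385e-01, -8.98119457e-04]), 'contact_force': array([-0.38836633,  0.33233065,  0.95801916]), 'ft_torque': array([-0.00449909,  0.02376661,  0.04209646]), 'grasp_force': 0.0, 'gripper_width': 1.0023885545387243}
```

View pics/top0.png

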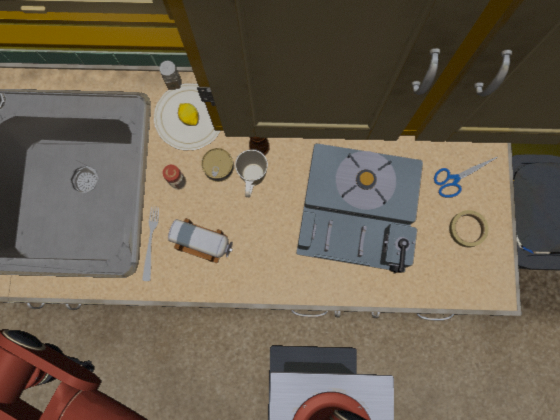

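View pics/scene0.png

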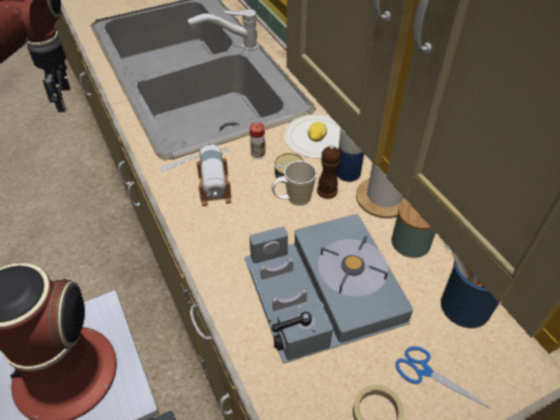

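The top view shows the can in its rest at about (200,239), the stove cradle around (340,238), and the hub at (403,243) with the bar end at (398,268). I'll enlarge that part.

```bash
python3 - <<'E'
import cv2
a=cv2.imread("pics/top0.png")
p=cv2.resize(a[205:275,160:260],None,fx=5.5,fy=5.5,interpolation=cv2.INTER_CUBIC)
q=cv2.resize(a[200:275,290:425],None,fx=5.5,fy=5.5,interpolation=cv2.INTER_CUBIC)
import numpy as np
# stack both 
p=p[:, :]; W=800
s=W/ (135*5.5)
o=np.zeros((600,800,3),np.uint8)
p=cv2.resize(a[205:275,160:260],None,fx=4,fy=4,interpolation=cv2.INTER_CUBIC)
q=cv2.resize(a[200:275,290:425],None,fx=4,fy=4,interpolation=cv2.INTER_CUBIC)
o[:280,:400]=p;o[290:590,:540]=q
cv2.imwrite("pics/c0.png",o)
E
```

```text
(no output)
```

View pics/c0.png

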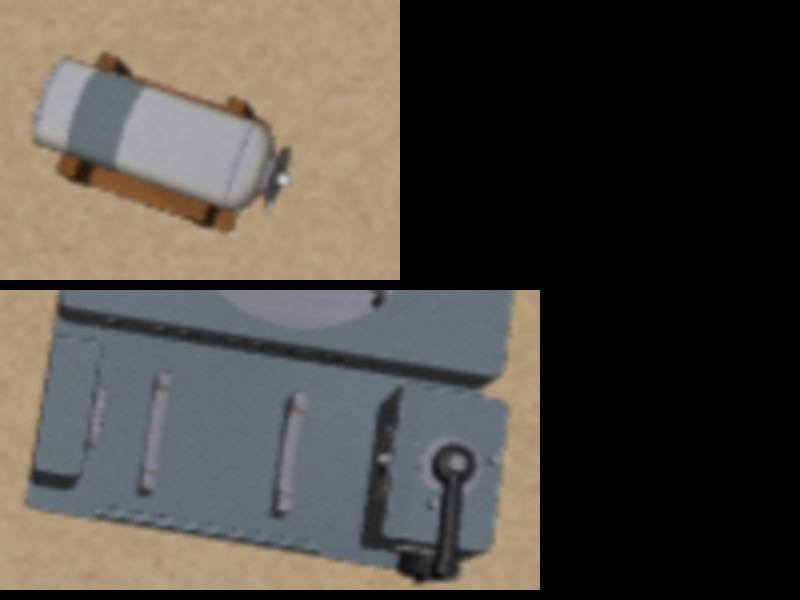

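The crops show the base edge at (68,58)–(38,138), the nozzle tip at (285,180), the saddle ends at (165,375)/(146,490) and (296,400)/(281,513), and the hub at (455,462) with the bar tip at (448,568).

```bash
cat > h.py <<'E'
from plant import *
import numpy as np, cv2
from scipy.spatial.transform import Rotation as Ro
def ray(c,u,v,z):
    f=210/np.tan(np.radians(c["vertical_fov"]/2)); R=c["R"]
    d=R.T@np.array([(u-c["cx"])/f,(v-c["cy"])/f,1]); o=-R.T@c["t"]
    return o+d*(z-o[2])/d[2]
def proj(c,X):
    f=210/np.tan(np.radians(c["vertical_fov"]/2)); x=c["R"]@X+c["t"]
    return np.array([c["cx"]+f*x[0]/x[2],c["cy"]+f*x[1]/x[2]])
def toolR(): 
    q=state()["tool_rot"]; return Ro.from_quat([q[1],q[2],q[3],q[0]])
E
python3 - <<'E'
from h import *
np.set_printoptions(precision=4,suppress=True)
c=get_calibration("top")
A=lambda x,y,z:ray(c,160+x/4,205+y/4,z)
B=lambda x,y,z:ray(c,290+x/4,200+(y-290)/4,z)
tip=A(285,180,.078)
b=(A(68,58,.078)+A(38,138,.078))/2
f=(A(250,112,.078)+A(215,207,.078))/2
print("tip",tip,"base",b,"front",f,np.linalg.norm(tip-b)); d=tip-b; print("yaw of -y dir",np.degrees(np.arctan2(d[1],d[0]))); print("mid",tip+(b-tip)*90/165)
s=[B(*p,.058) for p in((165,375),(146,490),(296,400),(281,513))]
m1=(s[0]+s[1])/2;m2=(s[2]+s[3])/2
print("saddles",m1,m2,np.linalg.norm(m1-m2),"cradle",(m1+m2)/2,"yaw",np.degrees(np.arctan2(*(m1-m2)[[1,0]])), [np.degrees(np.arctan2(*(s[i]-s[i+1])[[1,0]])) for i in(0,2)])
h=B(455,462,.12);e=B(448,568,.112);print("hub",h,"end",e,np.linalg.norm(h-e))
print("R",toolR().as_matrix())
for n,(u,v) in dict(mug=(251,167),tin=(217,165),jar=(172,172)).items(): print(n,ray(c,u,v,.08))
w=get_calibration("wrist");print(w)
R=toolR().as_matrix();p=state()["tool_pos"];print("cam in tool",R.T@(-w["R"].T@w["t"]-p),w["R"]@R)
E
```

```text
tip [0.4575 0.2681 0.078 ] base [0.5071 0.4209 0.078 ] front [0.47   0.3025 0.078 ] 0.1606185764021568
yaw of -y dir -107.96185824312099
mid [0.4846 0.3514 0.078 ]
saddles [0.5045 0.0157 0.058 ] [ 0.491  -0.0712  0.058 ] 0.08800914670665944 cradle [ 0.4977 -0.0278  0.058 ] yaw 81.11393059667479 [np.float64(-8.76848876153921), np.float64(-7.65248789516623)]
hub [ 0.4814 -0.1654  0.12  ] end [ 0.4161 -0.1617  0.112 ] 0.06594511956504216
R [[-0.9505  0.3106 -0.0008]
 [ 0.3106  0.9505 -0.0017]
 [ 0.0002 -0.0019 -1.    ]]
mug [0.6792 0.2252 0.08  ]
tin [0.6824 0.3155 0.08  ]
jar [0.6603 0.4337 0.08  ]
{'vertical_fov': 65.09057169251858, 'cx': 279.156411520397, 'cy': 218.40023349592218, 'R': array([[ 0.3101,  0.9507, -0.002 ],
       [ 0.9147, -0.2978,  0.2732],
       [ 0.2592, -0.0866, -0.9619]]), 't': array([-0.6242, -0.0365,  0.3801])}
cam in tool [ 0.069   0.0002 -0.1191] [[ 0.0005  1.      0.0002]
 [-0.9619  0.0005 -0.2734]
 [-0.2734 -0.      0.9619]]
```

move_arm --targets '[[[0, 0, 0, 0, -1], [0, 0, 0, 0, -1], [0, 0, 0, 0, -1], [0, 0, 0, 0, -1], [0, 0, 0, 0, -1]]]'

```text
time: 0.52
tool_pos: [0.1939, 0.5938, 0.2555]
tool_rot: [-0.0, -0.106, 0.994, -0.001]
contact_force: [-0.4, -0.4, 0.9]
gripper_width: 0.295
grasp_force: 0.0
```

move_arm --targets '[[[0, 0, 0, 0, -1], [0, 0, 0, 0, -1], [0, 0, 0, 0, -1], [0, 0, 0, 0, -1], [0, 0, 0, 0, -1]]]'

```text
time: 0.93
tool_pos: [0.1939, 0.5938, 0.2555]
tool_rot: [-0.0, -0.36, 0.933, -0.0]
contact_force: [-0.8, 0.1, 0.3]
gripper_width: 0.001
grasp_force: 0.0
```

move_arm --targets '[[[0, 0, 0, 0, -1], [0, 0, 0, 0, -1], [0, 0, 0, 0, -1], [0, 0, 0, 0, -1], [0, 0, 0, 0, -1]]]'

```text
time: 1.35
tool_pos: [0.1939, 0.5938, 0.2556]
tool_rot: [-0.001, -0.589, 0.808, -0.0]
contact_force: [-0.2, -0.1, 0.4]
gripper_width: 0.001
grasp_force: 0.0
```

```bash
cat >> h.py <<'E'
np.set_printoptions(precision=4,suppress=True)
def go(x,y,z,yaw=None):
    R=toolR().as_matrix();s=state();d=R.T@(np.array([x,y,z])-s["tool_pos"])
    cy=np.degrees(np.arctan2(R[1,0],R[0,0]))
    print("t",s["time"],"pos",s["tool_pos"],"yaw",cy,"d(0.6)",d/.6,"turn",None if yaw is None else -((yaw-cy+180)%360-180)/6,"F",s["contact_force"],"j6",s["joint_pos"][5])
E
python3 -c "
from h import *
go(.4846-.3*.06,.3514-.95*.06,.25,-108)"
```

```text
t 1.35 pos [0.1939 0.5938 0.2556] yaw -107.79657094948732 d(0.6) [ 0.3362 -0.5852  0.0096] turn 0.03390484175211365 F [-0.1655 -0.0822  0.4291] j6 -1.6949778534575375
```

move_arm --targets '[[[0, 0.0336, -0.0585, 0.001, 0], [0, 0.0336, -0.0585, 0.001, 0], [0, 0.0336, -0.0585, 0.001, 0], [0, 0.0336, -0.0585, 0.001, 0], [0, 0.0336, -0.0585, 0.001, 0]]]'

```text
time: 1.77
tool_pos: [0.3302, 0.4421, 0.2527]
tool_rot: [-0.0, -0.587, 0.809, -0.0]
contact_force: [0.4, 1.0, 0.7]
gripper_width: 0.001
grasp_force: 0.0
```

move_arm --targets '[[[0, 0.0336, -0.0585, 0.001, 0], [0, 0.0336, -0.0585, 0.001, 0], [0, 0.0336, -0.0585, 0.001, 0], [0, 0.0336, -0.0585, 0.001, 0], [0, 0.0336, -0.0585, 0.001, 0]]]'

```text
time: 2.18
tool_pos: [0.4658, 0.2916, 0.2499]
tool_rot: [-0.0, -0.587, 0.809, 0.0]
contact_force: [0.9, 0.8, 0.4]
gripper_width: -0.002
grasp_force: 0.0
```

move_arm --targets '[[[0, 0, 0, 0, 0], [0, 0, 0, 0, 0]]]'

```text
time: 2.35
tool_pos: [0.466, 0.2918, 0.2497]
tool_rot: [-0.001, -0.586, 0.811, 0.0]
contact_force: [-0.3, 0.6, -0.4]
gripper_width: -0.002
grasp_force: 0.0
```

```bash
python3 -c "
from h import *
import json
go(.4846,.3514,.25,-108)
c=get_calibration('wrist');im=grab_frame('wrist');np.savez('w1.npz',im=im,**c)
cv2.imwrite('pics/w1.png',im[:,:,::-1])"
```

```text
t 2.35 pos [0.466  0.2918 0.2497] yaw -108.31962227185387 d(0.6) [-0.104   0.0017 -0.0006] turn -0.05327037864230988 F [-0.2925  0.6464 -0.4261] j6 -2.3978761716597643
```

View pics/w1.png

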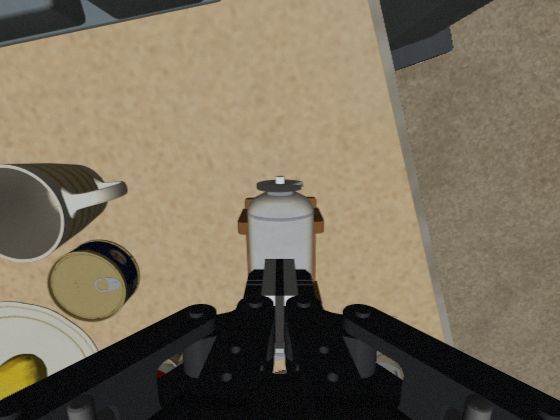

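The wrist view shows the can centred on the tool: its edges are at columns 247 and 316 (row 250), the nozzle tip is at (280,178) and the collar spans 257–302. The notch can't be seen yet.

```bash
python3 -c "
from h import *
c=dict(np.load('w1.npz'))
t=ray(c,280,178,.078); a=(ray(c,247,250,.083)+ray(c,316,250,.083))/2
d=np.array([np.cos(np.radians(-108)),np.sin(np.radians(-108)),0])
print(t,a,t-.09*d, np.linalg.norm(ray(c,247,250,.083)-ray(c,316,250,.083)))
dd=t-a;print(np.degrees(np.arctan2(dd[1],dd[0])))
m=t-.09*d
go(m[0],m[1],.16,-108)
"
```

```text
[0.4579 0.2693 0.078 ] [0.4774 0.3327 0.083 ] [0.4857 0.3549 0.078 ] 0.06403865587097281
-107.06763182755157
t 2.4 pos [0.4651 0.2929 0.2497] yaw -108.19530716947249 d(0.6) [-0.1089 -0.0005  0.1495] turn -0.03255119491207855 F [ 0.1023  0.4082 -0.0053] j6 -2.3977206814857666
```

move_arm --targets '[[[0, -0.0273, 0.004, 0.0436, 0], [0, -0.0273, 0.004, 0.0436, 0], [0, -0.0273, 0.004, 0.0436, 0], [0, -0.0273, 0.004, 0.0436, 0], [0, 0, 0, 0, 0]]]'

```text
time: 2.82
tool_pos: [0.4717, 0.3601, 0.1387]
tool_rot: [-0.005, -0.589, 0.808, 0.001]
contact_force: [-1.4, -0.7, -0.6]
gripper_width: -0.002
grasp_force: 0.0
```

move_arm --targets '[[[0, 0, 0, 0.01, 0], [0, 0, 0, 0.005, 0], [0, 0, 0, 0.003, 0]]]'

```text
time: 3.07
tool_pos: [0.4765, 0.359, 0.1361]
tool_rot: [0.001, -0.587, 0.809, -0.0]
contact_force: [-0.1, 0.7, 0.3]
gripper_width: -0.003
grasp_force: 0.0
```

move_arm --targets '[[[0, 0, 0, 0.003, 0], [0, 0, 0, 0, 0]]]'

```text
time: 3.23
tool_pos: [0.4768, 0.3586, 0.1342]
tool_rot: [0.001, -0.587, 0.81, -0.0]
contact_force: [-0.4, -0.4, 0.2]
gripper_width: -0.001
grasp_force: 0.0
```

move_arm --targets '[[[0, 0, 0, 0.002, 0], [0, 0, 0, 0.001, 0], [0, 0, 0, 0, 0]]]'

```text
time: 3.48
tool_pos: [0.4771, 0.3587, 0.1327]
tool_rot: [0.001, -0.587, 0.81, -0.0]
contact_force: [-1.3, -1.7, 4.7]
gripper_width: -0.004
grasp_force: 2.5
```

move_arm --targets '[[[0, 0, 0, 0.002, 0], [0, 0, 0, 0, 0]]]'

```text
time: 3.65
tool_pos: [0.4772, 0.3588, 0.1326]
tool_rot: [0.001, -0.587, 0.81, -0.0]
contact_force: [-3.1, -3.1, 10.1]
gripper_width: -0.001
grasp_force: 5.2
```

move_arm --targets '[[[0, 0, -0.005, 0, 0], [0, 0, -0.005, 0, 0], [0, 0, -0.005, 0, 0], [0, 0, 0, 0, 0]]]'

```text
time: 3.98
tool_pos: [0.4851, 0.3564, 0.1355]
tool_rot: [-0.0, -0.587, 0.809, 0.0]
contact_force: [-13.5, -6.5, 25.4]
gripper_width: 0.002
grasp_force: 12.5
```

move_arm --targets '[[[0, 0, -0.005, 0, 0], [0, 0, -0.005, 0, 0], [0, 0, -0.005, 0, 0], [0, 0, -0.005, 0, 0], [0, 0, 0, 0, 0]]]'

```text
time: 4.4
tool_pos: [0.497, 0.353, 0.14]
tool_rot: [-0.0, -0.587, 0.809, 0.0]
contact_force: [-20.8, -10.5, 43.2]
gripper_width: 0.002
grasp_force: 20.9
```

```bash
python3 -c "
from h import *
go(.4857,.3549,.16,-108)
c=get_calibration('wrist');im=grab_frame('wrist');np.savez('w2.npz',im=im,**c)
print(proj(c,np.array([.4583,.27,.078])))
u,v=proj(c,np.array([.4583,.27,.078])).astype(int)
k=im[max(0,v-50):v+70,u-70:u+70]
cv2.imwrite('pics/w2.png',cv2.resize(k[:,:,::-1],None,fx=4,fy=4,interpolation=cv2.INTER_CUBIC))"
```

```text
t 4.4 pos [0.497 0.353 0.14 ] yaw -108.06703438077882 d(0.6) [ 0.0029  0.0188 -0.0333] turn -0.011172396796467865 F [-20.7918 -10.5437  43.2022] j6 -2.331186373598774
[301.2378  80.496 ]
```

View pics/w2.png

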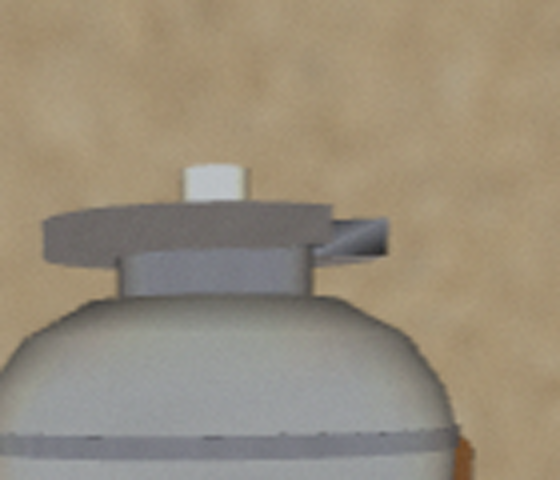

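The press rolled the can about 9 mm up the far wall of its V rest. The nozzle is now at column 285 and the notch still faces right. Since it rolls without slipping, I'll ratchet it instead: grip it, set it up on the robot-side wall, and let it roll back down. First I back off.

move_arm --targets '[[[0, 0, 0.005, -0.01, 0], [0, 0, 0.005, -0.03, 0], [100, 0, 0.0, -0.05, 0], [100, 0, 0, 0, 0], [100, 0, 0, 0, 0]]]'

```text
time: 4.87
tool_pos: [0.4919, 0.3547, 0.1865]
tool_rot: [0.002, -0.587, 0.809, -0.0]
contact_force: [-0.2, -0.3, -0.9]
gripper_width: 0.416
grasp_force: 0.0
```

move_arm --targets '[[[100, 0, 0, 0, 0], [100, 0, 0, 0, 0], [100, 0, 0, 0, 0]]]'

```text
time: 5.12
tool_pos: [0.4899, 0.3536, 0.1822]
tool_rot: [-0.001, -0.587, 0.81, 0.0]
contact_force: [0.5, 0.4, -0.4]
gripper_width: 0.845
grasp_force: 0.0
```

```bash
python3 -c "
from h import *
go(.4857,.3549,.082,-108)
c=get_calibration('wrist');im=grab_frame('wrist');np.savez('w3.npz',im=im,**c)
u,v=proj(c,np.array([.4583,.27,.078])).astype(int);print(u,v)
k=im[max(0,v-40):v+80,u-80:u+80]
cv2.imwrite('pics/w3.png',cv2.resize(k[:,:,::-1],None,fx=4,fy=4,interpolation=cv2.INTER_CUBIC))"
```

```text
t 5.1167 pos [0.4899 0.3536 0.1822] yaw -108.09728653843707 d(0.6) [-0.0003  0.007   0.167 ] turn -0.01621442307284345 F [ 0.5472  0.3664 -0.4373] j6 -2.3236981432560726
285 92
```

View pics/w3.png

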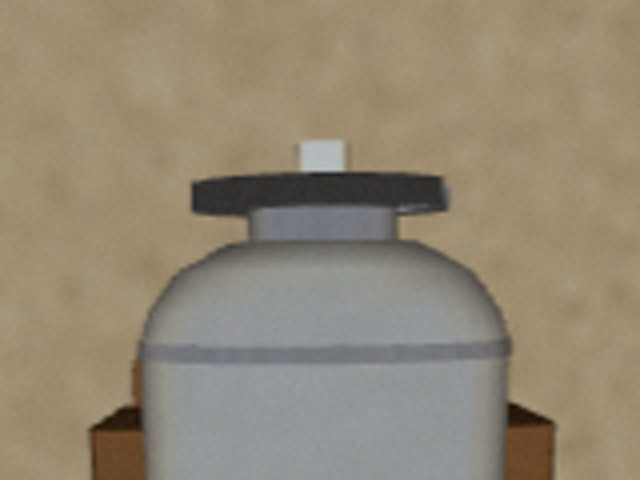

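The can has settled back in the centre (nozzle at column 286), with the notch still to the right. Next I go down and grip.

move_arm --targets '[[[100, 0, 0.0035, 0.04, 0], [100, 0, 0.0035, 0.047, 0], [100, 0, 0, 0.045, 0], [100, 0, 0, 0.035, 0], [100, 0, 0, 0, 0]]]'

```text
time: 5.58
tool_pos: [0.4827, 0.3531, 0.0772]
tool_rot: [-0.006, -0.587, 0.81, 0.001]
contact_force: [-0.3, -0.6, -1.7]
gripper_width: 0.994
grasp_force: 0.0
```

move_arm --targets '[[[50, 0, 0, 0, 0], [50, 0, 0, 0, 0], [50, 0, 0, 0, 0], [50, 0, 0, 0, 0], [50, 0, 0, 0, 0]]]'

```text
time: 6.0
tool_pos: [0.486, 0.3565, 0.0864]
tool_rot: [-0.0, -0.587, 0.809, 0.001]
contact_force: [-7.5, 1.1, 4.2]
gripper_width: 0.686
grasp_force: 64.9
```

```bash
python3 -c "
from h import *
go(.4857,.3549,.082,-108);print(state()['gripper_width'],state()['grasp_force'])"
```

```text
t 6.0 pos [0.486  0.3565 0.0864] yaw -108.07698577916794 d(0.6) [ 0.0027 -0.0004  0.0073] turn -0.012830963194659262 F [-7.466   1.0566  4.1999] j6 -2.3186886360337633
0.6862028808499153 64.87407803535461
```

move_arm --targets '[[[50, 0, 0, -0.02, 0], [50, 0, 0.0167, 0, 0], [50, 0, 0, 0, 0], [50, 0, 0, 0.003, 0], [50, 0, 0, 0, 0]]]'

```text
time: 6.42
tool_pos: [0.477, 0.3585, 0.0941]
tool_rot: [0.0, -0.587, 0.809, -0.0]
contact_force: [0.8, 0.6, -2.3]
gripper_width: 0.683
grasp_force: 65.8
```

move_arm --targets '[[[50, 0, 0, 0.002, 0], [50, 0, 0, 0, 0], [50, 0, 0, 0, 0]]]'

```text
time: 6.67
tool_pos: [0.4778, 0.3585, 0.0933]
tool_rot: [0.001, -0.587, 0.81, -0.0]
contact_force: [1.6, -1.4, 1.3]
gripper_width: 0.684
grasp_force: 66.1
```

move_arm --targets '[[[100, 0, 0, 0, 0], [100, 0, 0, 0, 0], [100, 0, 0, 0, 0], [100, 0, 0, 0, 0], [100, 0, 0, 0, 0]]]'

```text
time: 7.08
tool_pos: [0.477, 0.3585, 0.0928]
tool_rot: [-0.0, -0.587, 0.809, 0.0]
contact_force: [-0.2, 0.1, 0.1]
gripper_width: 1.003
grasp_force: 0.0
```

move_arm --targets '[[[100, 0, -0.0167, -0.03, 0], [100, 0, 0, -0.04, 0], [100, 0, 0, -0.05, 0], [100, 0, 0, -0.045, 0], [100, 0, 0, 0, 0]]]'

```text
time: 7.5
tool_pos: [0.4897, 0.3571, 0.1994]
tool_rot: [0.006, -0.587, 0.809, -0.001]
contact_force: [1.5, 0.5, 1.3]
gripper_width: 0.999
grasp_force: 0.0
```

```bash
cat >> h.py <<'E'
def look(n,X=(.4583,.27,.078),x=(-80,80),y=(-40,80)):
    c=get_calibration('wrist');im=grab_frame('wrist');np.savez(n+'.npz',im=im,**c)
    u,v=proj(c,np.array(X)).astype(int);print(u,v)
    k=im[max(0,v+y[0]):v+y[1],u+x[0]:u+x[1]]
    cv2.imwrite(f'pics/{n}.png',cv2.resize(k[:,:,::-1],None,fx=4,fy=4,interpolation=cv2.INTER_CUBIC))
E
python3 -c "
from h import *
go(.4857,.3549,.086,-108)
look('w4')"
```

```text
t 7.5 pos [0.4897 0.3571 0.1994] yaw -108.0883291371356 d(0.6) [0.0072 0.0066 0.1889] turn -0.01472152285593135 F [1.5357 0.5465 1.2511] j6 -2.3185330219176943
285 87
```

View pics/w4.png

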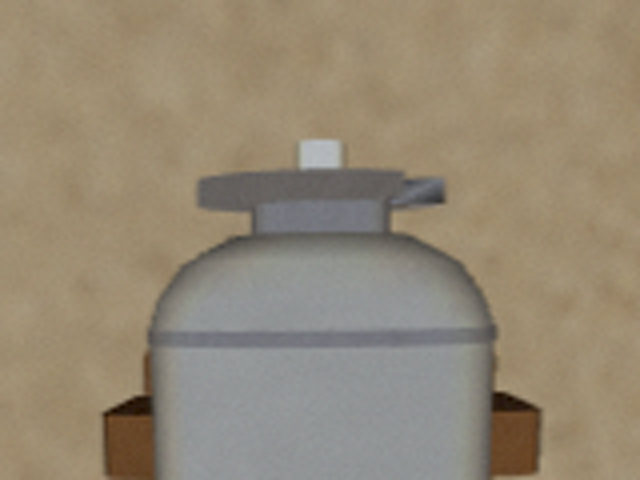

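The notch has turned: its near edge is at x=405 against the collar centre at 322 with half-width 123, so about 60° remains. That cycle gained about 20°, so I'll run two slightly bigger ones.

move_arm --targets '[[[100, 0, 0, 0.045, 0], [100, 0, 0, 0.045, 0], [100, 0, 0, 0.045, 0], [100, 0, 0, 0.032, 0], [100, 0, 0, 0, 0]]]'

```text
time: 7.97
tool_pos: [0.4825, 0.353, 0.0847]
tool_rot: [-0.006, -0.587, 0.809, 0.001]
contact_force: [-0.6, -0.1, -0.9]
gripper_width: 1.003
grasp_force: 0.0
```

move_arm --targets '[[[50, 0, 0, 0, 0], [50, 0, 0, 0, 0], [50, 0, 0, 0, 0], [50, 0, 0, 0, 0], [50, 0, 0, 0, 0]]]'

```text
time: 8.38
tool_pos: [0.486, 0.3564, 0.094]
tool_rot: [-0.0, -0.587, 0.809, 0.001]
contact_force: [-5.6, 0.6, 3.2]
gripper_width: 0.681
grasp_force: 66.1
```

move_arm --targets '[[[50, 0, 0, -0.023, 0], [50, 0, 0.02, 0, 0], [50, 0, 0, 0, 0], [50, 0, 0, 0.005, 0], [50, 0, 0, 0, 0]]]'

```text
time: 8.8
tool_pos: [0.4756, 0.3595, 0.103]
tool_rot: [0.001, -0.587, 0.809, -0.0]
contact_force: [2.0, 0.4, -0.6]
gripper_width: 0.679
grasp_force: 65.6
```

move_arm --targets '[[[100, 0, 0, 0, 0], [100, 0, 0, 0, 0], [100, 0, 0, 0, 0], [100, 0, 0, 0, 0], [100, 0, -0.02, 0.018, 0]]]'

```text
time: 9.22
tool_pos: [0.4869, 0.3566, 0.0936]
tool_rot: [0.002, -0.588, 0.809, 0.0]
contact_force: [0.8, 0.5, 0.7]
gripper_width: 1.0
grasp_force: 0.0
```

move_arm --targets '[[[100, 0, 0, 0, 0], [50, 0, 0, 0, 0], [50, 0, 0, 0, 0], [50, 0, 0, 0, 0], [50, 0, 0, 0, 0]]]'

```text
time: 9.63
tool_pos: [0.4857, 0.356, 0.0928]
tool_rot: [-0.001, -0.587, 0.809, 0.001]
contact_force: [-5.6, -0.3, 4.3]
gripper_width: 0.681
grasp_force: 65.6
```

move_arm --targets '[[[50, 0, 0, -0.023, 0], [50, 0, 0.02, 0, 0], [50, 0, 0, 0, 0], [50, 0, 0, 0.005, 0], [50, 0, 0, 0, 0]]]'

```text
time: 10.05
tool_pos: [0.4751, 0.3593, 0.1023]
tool_rot: [0.0, -0.587, 0.809, -0.0]
contact_force: [-0.2, 0.3, -1.9]
gripper_width: 0.676
grasp_force: 65.4
```

move_arm --targets '[[[100, 0, 0, 0, 0], [100, 0, 0, 0, 0], [100, 0, 0, 0, 0], [100, 0, 0, 0, 0], [100, 0, -0.02, -0.02, 0]]]'

```text
time: 10.47
tool_pos: [0.484, 0.3547, 0.1118]
tool_rot: [-0.003, -0.588, 0.809, 0.001]
contact_force: [-0.2, 0.5, -1.0]
gripper_width: 1.002
grasp_force: 0.0
```

move_arm --targets '[[[100, 0, 0, -0.04, 0], [100, 0, 0, -0.05, 0], [100, 0, 0, -0.04, 0], [100, 0, 0, 0, 0]]]'

```text
time: 10.8
tool_pos: [0.4906, 0.3568, 0.2008]
tool_rot: [0.006, -0.587, 0.81, -0.001]
contact_force: [0.3, 0.9, 0.4]
gripper_width: 1.001
grasp_force: 0.0
```

```bash
python3 -c "
from h import *
go(.4857,.3549,.086,-108)
look('w5')"
```

```text
t 10.8 pos [0.4906 0.3568 0.2008] yaw -108.11427013354378 d(0.6) [0.0073 0.0085 0.1912] turn -0.019045022257297244 F [0.2902 0.8712 0.3964] j6 -2.3191316428210658
286 87
```

View pics/w5.png

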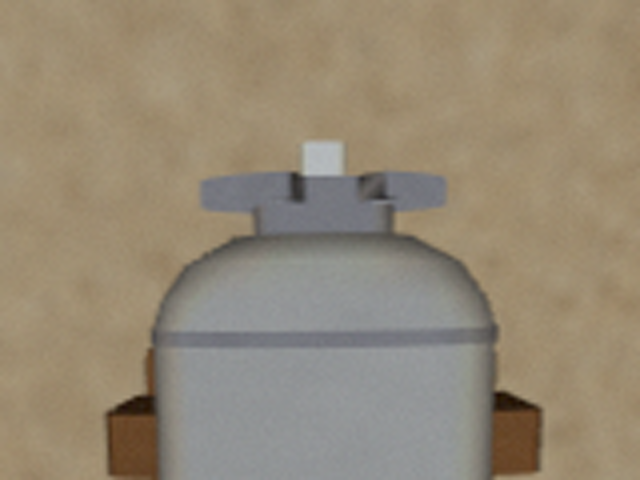

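The notch is now almost on top: its edges are at 293 and 388 against the centre at 323, so about 6° remains after parallax. I'll take the last bit out when placing. Now I grip, lift and carry.

```bash
python3 -c "
from h import *
c=dict(np.load('w5.npz'))
t=ray(c,286-80+323/4,87-40+141/4,.078)
d=np.array([np.cos(np.radians(-108)),np.sin(np.radians(-108)),0])
print(t,t-.09*d)
c=get_calibration('top');print([ray(c,290+x/4,200+(y-290)/4,z) for x,y,z in((402,387,.097),(385,550,.097),(508,400,.097),(495,552,.097),(100,335,.095),(78,475,.095))])
"
```

```text
[0.4573 0.2667 0.078 ] [0.4851 0.3523 0.078 ]
[array([ 0.532 , -0.1378,  0.097 ]), array([ 0.4276, -0.1258,  0.097 ]), array([ 0.5253, -0.2052,  0.097 ]), array([ 0.4282, -0.1948,  0.097 ]), array([0.5613, 0.0552, 0.095 ]), array([0.4703, 0.0679, 0.095 ])]
```

move_arm --targets '[[[100, 0, 0, 0.047, 0], [100, 0, 0, 0.05, 0], [100, 0, 0, 0.05, 0], [100, 0, 0, 0.035, 0], [100, 0, 0, 0, 0]]]'

```text
time: 11.27
tool_pos: [0.4829, 0.3527, 0.0764]
tool_rot: [-0.006, -0.587, 0.81, 0.001]
contact_force: [-0.4, -1.4, 0.0]
gripper_width: 0.999
grasp_force: 0.0
```

move_arm --targets '[[[100, 0, 0, 0, 0], [50, 0, 0, 0, 0], [50, 0, 0, 0, 0], [50, 0, 0, 0, 0], [50, 0, 0, 0, 0]]]'

```text
time: 11.68
tool_pos: [0.486, 0.3571, 0.0867]
tool_rot: [0.0, -0.587, 0.81, 0.002]
contact_force: [-9.2, 0.6, 7.8]
gripper_width: 0.683
grasp_force: 64.2
```

move_arm --targets '[[[50, 0, 0, 0, 0]]]'

```text
time: 11.77
tool_pos: [0.486, 0.3571, 0.0867]
tool_rot: [0.0, -0.587, 0.81, 0.002]
contact_force: [-9.5, 1.2, 7.5]
gripper_width: 0.682
grasp_force: 64.2
```

move_arm --targets '[[[50, 0, 0, -0.03, 0], [50, 0, 0, -0.05, 0], [50, 0, 0, -0.06, -0.5], [50, 0, 0, -0.05, -0.5], [50, 0, 0, 0, -0.5]]]'

```text
time: 12.18
tool_pos: [0.4905, 0.3576, 0.2078]
tool_rot: [0.008, -0.65, 0.76, -0.002]
contact_force: [1.4, 1.5, -0.9]
gripper_width: 0.679
grasp_force: 66.4
```

```bash
python3 -c "
from h import *
go(.5,-.025,.2,-99)"
```

```text
t 12.1833 pos [0.4905 0.3576 0.2078] yaw -98.9293562724107 d(0.6) [ 0.6275 -0.1145  0.0082] turn 0.011773954598216582 F [ 1.4246  1.4763 -0.9216] j6 -2.478286528998865
```

move_arm --targets '[[[50, 0.03, -0.006, 0, 0], [50, 0.06, -0.011, 0, 0], [50, 0.06, -0.011, 0, 0], [50, 0.06, -0.011, 0, 0], [50, 0.06, -0.011, 0, 0]]]'

```text
time: 12.6
tool_pos: [0.4906, 0.1893, 0.1986]
tool_rot: [0.001, -0.649, 0.761, -0.001]
contact_force: [0.8, -0.1, -2.0]
gripper_width: 0.68
grasp_force: 66.3
```

move_arm --targets '[[[50, 0.06, -0.011, 0, 0], [50, 0.06, -0.011, 0, 0], [50, 0.06, -0.011, 0, 0], [50, 0.06, -0.011, 0, 0], [50, 0.06, -0.011, 0, 0]]]'

```text
time: 13.02
tool_pos: [0.4948, 0.006, 0.1987]
tool_rot: [0.001, -0.649, 0.761, -0.001]
contact_force: [1.0, -0.2, -2.4]
gripper_width: 0.684
grasp_force: 66.3
```

move_arm --targets '[[[50, 0.0575, -0.0095, 0, 0], [50, 0, 0, 0, 0], [50, 0, 0, 0, 0], [50, 0, 0, 0, 0]]]'

```text
time: 13.35
tool_pos: [0.4973, -0.0139, 0.1978]
tool_rot: [-0.004, -0.642, 0.767, -0.004]
contact_force: [0.1, 0.1, -2.6]
gripper_width: 0.683
grasp_force: 66.2
```

```bash
python3 -c "
from h import *
go(.5,-.025,.2,-99)
c=get_calibration('wrist');im=grab_frame('wrist');np.savez('w6.npz',im=im,**c)
cv2.imwrite('pics/w6.png',cv2.resize(im[0:400,110:490,::-1],None,fx=2,fy=2,interpolation=cv2.INTER_CUBIC)[:600])"
```

```text
t 13.35 pos [ 0.4973 -0.0139  0.1978] yaw -100.09293655874971 d(0.6) [ 0.0174 -0.0076 -0.0034] turn -0.18215609312495454 F [ 0.0999  0.1118 -2.5508] j6 -3.1347430544000523
```

View pics/w6.png

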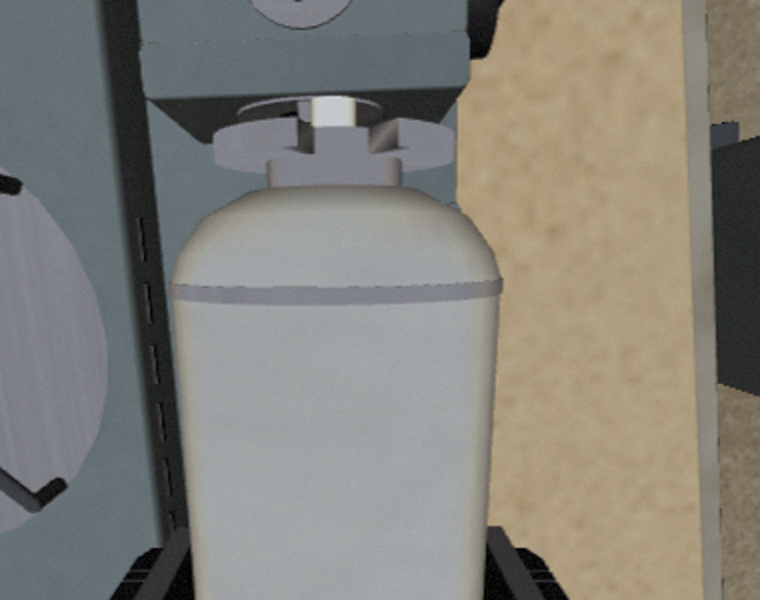

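The can hangs straight above the cradle, with the notch at 300–398 against the centre at 334 (about 7° to the robot's side). The housing's front top edge runs (148,98)–(465,90) and the nozzle tip is at (333,97). Joint 6 is at its range limit, so I'll use a slightly smaller yaw.

```bash
python3 -c "
from h import *
c=dict(np.load('w6.npz'));P=lambda x,y,z:ray(c,110+x/2,y/2,z)
a,b=P(148,98,.097),P(465,90,.097);print(a,b,np.linalg.norm(a-b),'xaxis yaw',np.degrees(np.arctan2(*(a-b)[[1,0]])))
y=np.radians(81.5);Y=np.array([np.cos(y),np.sin(y),0]);print('cradle by face',(a+b)/2+.103*Y)
n=P(333,97,.189);s=state();R=toolR().as_matrix();print('nozzle',n,'mid in tool',R.T@(n-s['tool_pos'])-[.09,0,0])
g=[P(107,0,.072),P(185,530,.072)];d=g[0]-g[1];print('burner edge',g,np.degrees(np.arctan2(d[1],d[0])))
print(s['joint_pos'])
"
```

```text
[ 0.5349 -0.1374  0.097 ] [ 0.4394 -0.1227  0.097 ] 0.09661653835333305 xaxis yaw -8.770802492490374
cradle by face [ 0.5024 -0.0282  0.097 ]
nozzle [ 0.4819 -0.1081  0.189 ] mid in tool [ 0.0057 -0.0014  0.0098]
burner edge [array([ 0.5464, -0.1746,  0.072 ]), array([0.5652, 0.0124, 0.072 ])] -95.73649664820847
[-0.1707 -0.2152  1.9645 -0.0124  1.3915 -3.1347]
```

move_arm --targets '[[[50, 0, 0, 0, 0.5], [50, 0, 0, 0, 0], [50, 0, 0, 0, 0]]]'

```text
time: 13.65
tool_pos: [0.4972, -0.0133, 0.1972]
tool_rot: [-0.005, -0.623, 0.782, -0.004]
contact_force: [-0.4, -0.9, -2.9]
gripper_width: 0.681
grasp_force: 66.3
```

```bash
python3 -c "
from h import *
go(.499,-.022,.1,-102)"
```

```text
t 13.65 pos [ 0.4972 -0.0133  0.1972] yaw -102.9408944207541 d(0.6) [ 0.0114 -0.006   0.1622] turn -0.15681573679234853 F [-0.3831 -0.8573 -2.8516] j6 -3.083495292853639
```

move_arm --targets '[[[50, 0.0114, -0.006, 0.02, -0.2], [50, 0, 0, 0.05, 0], [50, 0, 0, 0.05, 0], [50, 0, 0, 0.042, 0], [50, 0, 0, 0, 0]]]'

```text
time: 14.07
tool_pos: [0.4946, -0.0217, 0.094]
tool_rot: [-0.008, -0.631, 0.776, 0.0]
contact_force: [-1.8, 0.9, -4.0]
gripper_width: 0.681
grasp_force: 66.1
```

move_arm --targets '[[[50, 0, 0, 0, 0], [50, 0, 0, 0, 0]]]'

```text
time: 14.23
tool_pos: [0.5001, -0.0229, 0.1017]
tool_rot: [-0.004, -0.63, 0.776, -0.005]
contact_force: [0.4, 0.5, -2.4]
gripper_width: 0.676
grasp_force: 66.1
```

```bash
python3 -c "
from h import *
go(.499,-.022,.081,-101.5)"
```

```text
t 14.2333 pos [ 0.5001 -0.0229  0.1017] yaw -101.85667237409776 d(0.6) [-0.0015  0.0022  0.0344] turn -0.059445395682956814 F [ 0.3867  0.4619 -2.3998] j6 -3.117836793736319
```

move_arm --targets '[[[50, 0, 0.002, 0.015, 0], [50, 0, 0, 0.01, 0], [50, 0, 0, 0.005, 0], [50, 0, 0, 0, 0]]]'

```text
time: 14.57
tool_pos: [0.498, -0.023, 0.0821]
tool_rot: [-0.005, -0.63, 0.777, -0.004]
contact_force: [0.8, -0.5, -1.7]
gripper_width: 0.681
grasp_force: 66.6
```

move_arm --targets '[[[50, 0, 0, 0.003, 0], [50, 0, 0, 0, 0]]]'

```text
time: 14.73
tool_pos: [0.4986, -0.0232, 0.081]
tool_rot: [-0.004, -0.63, 0.777, -0.005]
contact_force: [0.5, -0.3, 0.7]
gripper_width: 0.68
grasp_force: 66.8
```

Contact has just begun, so I release, go up and look.

move_arm --targets '[[[100, 0, 0, 0, 0], [100, 0, 0, 0, 0], [100, 0, 0, 0, 0], [100, 0, 0, 0, 0], [100, 0, 0, 0, 0]]]'

```text
time: 15.15
tool_pos: [0.4978, -0.0231, 0.0803]
tool_rot: [-0.005, -0.63, 0.777, -0.004]
contact_force: [0.2, 0.6, 0.1]
gripper_width: 0.999
grasp_force: 0.0
```

move_arm --targets '[[[100, 0, -0.003, -0.03, 0], [100, 0, 0, -0.05, 0], [100, 0, 0, -0.05, 0], [100, 0, 0, -0.07, 0], [100, 0, 0, 0, 0]]]'

```text
time: 15.57
tool_pos: [0.5042, -0.0226, 0.2093]
tool_rot: [0.0, -0.63, 0.777, -0.01]
contact_force: [1.3, -0.7, 0.6]
gripper_width: 0.999
grasp_force: 0.0
```

```bash
python3 -c "
from h import *
go(.499,-.022,.081,-101.5)
c=get_calibration('wrist');im=grab_frame('wrist');np.savez('w7.npz',im=im,**c)
m=np.array([.501,-.0285,.068]);Y=np.array([.151,.988,0])
u,v=proj(c,m-.09*Y).astype(int);print(u,v)
k=im[max(0,v-75):v+75,u-100:u+100]
cv2.imwrite('pics/w7.png',cv2.resize(k[:,:,::-1],None,fx=4,fy=4,interpolation=cv2.INTER_CUBIC))"
```

```text
t 15.5667 pos [ 0.5042 -0.0226  0.2093] yaw -101.91551693715651 d(0.6) [-0.0019  0.012   0.2136] turn -0.0692528228594161 F [ 1.2941 -0.71    0.5661] j6 -3.117508122144818
278 89
```

View pics/w7.png

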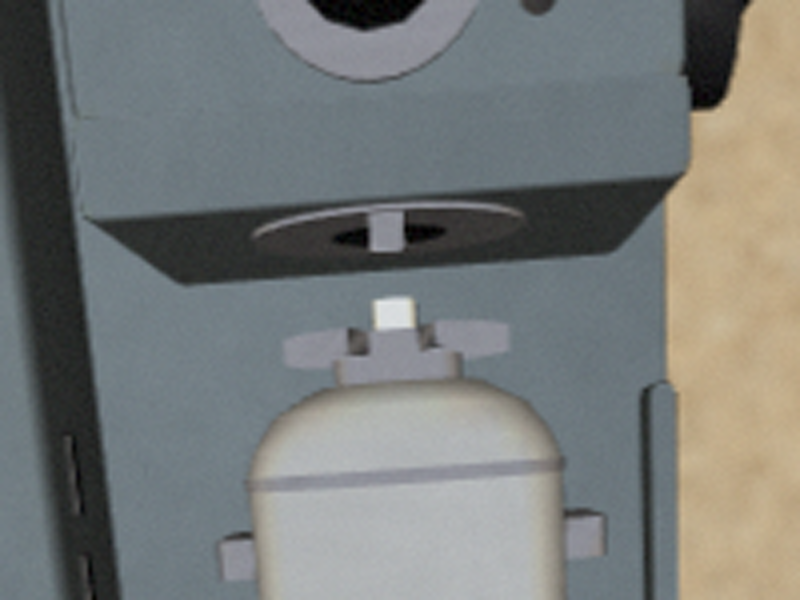

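The can lies in the cradle in line with the port. Its notch at 348–438 (middle 392) matches the collar centre at 396, and the lug is straight ahead at 385. Now the handle: I shut the fingers, turn the wrist away from its limit, and push the bar round.

move_arm --targets '[[[0, 0, 0, 0, 1], [0, 0, 0, 0, 1], [0, 0, 0, 0, 1], [0, 0, 0, 0, 1], [0, 0, 0, 0, 1]]]'

```text
time: 16.03
tool_pos: [0.4991, -0.0218, 0.1985]
tool_rot: [-0.004, -0.405, 0.914, -0.005]
contact_force: [0.3, 0.5, 0.5]
gripper_width: 0.299
grasp_force: 0.0
```

move_arm --targets '[[[0, 0, 0, 0, 1], [0, 0, 0, 0, 1], [0, 0, 0, 0, 1], [0, 0, 0, 0, 1], [0, 0, 0, 0, 1]]]'

```text
time: 16.45
tool_pos: [0.4991, -0.0218, 0.1985]
tool_rot: [-0.003, -0.155, 0.988, -0.006]
contact_force: [-0.2, 0.1, -0.2]
gripper_width: 0.002
grasp_force: 0.0
```

move_arm --targets '[[[0, 0, 0, 0, 1], [0, 0, 0, 0, 1], [0, 0, 0, 0, 1], [0, 0, 0, 0, 1], [0, 0, 0, 0, 0.5]]]'

```text
time: 16.87
tool_pos: [0.4991, -0.0218, 0.1985]
tool_rot: [-0.002, 0.08, 0.997, -0.006]
contact_force: [-0.2, 0.6, -0.6]
gripper_width: -0.0
grasp_force: 0.0
```

```bash
python3 - <<'E'
from h import *
# check can roll/handle from the last wrist picture numbers only: hub estimate
hub=np.array([.481,-.165]);u=lambda a:np.array([np.cos(np.radians(a)),np.sin(np.radians(a))])
go(*(hub+.053*u(177)+.032*u(87)),.2,None)
P=[(177,20),(187,21.5),(197,22.5),(207,23),(217,23),(227,22.5),(237,21.5),(247,19.5),(257,17.5),(263,16.5)]
C=[hub+.053*u(a)+o*1e-3*u(a-90) for a,o in P]
R=toolR().as_matrix();print((hub+.053*u(177)+.032*u(87)))
for (a,o),c,p in zip(P,C,[hub+.053*u(177)+.032*u(87)]+C): print(a,c,(R.T@np.append(c-p,0))[:2]/.6)
E
```

```text
t 16.8667 pos [ 0.4991 -0.0218  0.1985] yaw 170.83295891545816 d(0.6) [ 0.0854 -0.1969  0.0001] turn None F [-0.169   0.6245 -0.5971] j6 -1.594729022244141
[ 0.4297 -0.1303]
177 [ 0.4291 -0.1423] [-0.0021 -0.0199]
187 [ 0.4258 -0.1501] [ 0.0034 -0.0138]
197 [ 0.4237 -0.159 ] [ 0.001  -0.0151]
207 [ 0.4233 -0.1686] [-0.0019 -0.0159]
217 [ 0.4248 -0.1785] [-0.0051 -0.016 ]
227 [ 0.4284 -0.1884] [-0.0085 -0.0153]
237 [ 0.4341 -0.1977] [-0.0119 -0.0138]
247 [ 0.4423 -0.2062] [-0.0158 -0.0117]
257 [ 0.452  -0.2127] [-0.0177 -0.0082]
263 [ 0.4582 -0.2156] [-0.0109 -0.0031]
```

move_arm --targets '[[[0, 0.0214, -0.0492, 0, 0], [0, 0.0214, -0.0492, 0, 0], [0, 0.0214, -0.0492, 0, 0], [0, 0.0214, -0.0492, 0, 0], [0, 0, 0, 0, 0]]]'

```text
time: 17.28
tool_pos: [0.4282, -0.1336, 0.2001]
tool_rot: [-0.002, 0.08, 0.997, -0.007]
contact_force: [-0.1, 0.1, -0.5]
gripper_width: 0.004
grasp_force: 0.0
```

move_arm --targets '[[[0, 0, 0, 0.03, 0], [0, 0, 0, 0.04, 0], [0, 0, 0, 0.03, 0], [0, 0, 0, 0.01, 0], [0, 0, 0, 0, 0]]]'

```text
time: 17.7
tool_pos: [0.429, -0.1304, 0.1326]
tool_rot: [-0.003, 0.078, 0.997, -0.005]
contact_force: [0.3, 0.4, 0.0]
gripper_width: -0.001
grasp_force: 0.0
```

move_arm --targets '[[[0, -0.002, -0.01, 0, 0], [0, 0, -0.01, 0, 0], [0, 0, 0, 0, 0]]]'

```text
time: 17.95
tool_pos: [0.4306, -0.1441, 0.1368]
tool_rot: [0.0, 0.078, 0.997, -0.006]
contact_force: [-0.0, 2.0, -0.4]
gripper_width: 0.002
grasp_force: 0.6
```

move_arm --targets '[[[0, 0.0017, -0.007, 0.003, 0], [0, 0.0017, -0.007, 0, 0], [0, 0.0005, -0.0075, 0, 0], [0, 0.0005, -0.0075, 0, 0], [0, 0, 0, 0, 0]]]'

```text
time: 18.37
tool_pos: [0.4257, -0.1608, 0.1355]
tool_rot: [0.001, 0.078, 0.997, -0.006]
contact_force: [1.6, 2.4, 1.9]
gripper_width: -0.002
grasp_force: 1.7
```

move_arm --targets '[[[0, -0.001, -0.008, 0, 0], [0, -0.001, -0.008, 0, 0], [0, -0.0025, -0.008, 0, 0], [0, -0.0025, -0.008, 0, 0], [0, 0, 0, 0, 0]]]'

```text
time: 18.78
tool_pos: [0.426, -0.1799, 0.1346]
tool_rot: [-0.0, 0.078, 0.997, -0.006]
contact_force: [-0.5, 3.6, 1.2]
gripper_width: -0.003
grasp_force: 1.6
```

```bash
python3 -c "
from h import *
go(.4248,-.1785,.132)
print(state()['ft_torque'])"
```

```text
t 18.7833 pos [ 0.426  -0.1799  0.1346] yaw 171.06150861975505 d(0.6) [0.0024 0.0021 0.0043] turn None F [-0.5266  3.5815  1.2347] j6 -1.9663682305408188
[ 0.5979 -0.0604  0.0037]
```

move_arm --targets '[[[0, -0.0042, -0.0077, 0, 0], [0, -0.0042, -0.0077, 0, 0], [0, -0.006, -0.007, 0, 0], [0, -0.006, -0.007, 0, 0], [0, 0, 0, 0, 0]]]'

```text
time: 19.2
tool_pos: [0.4349, -0.1988, 0.134]
tool_rot: [-0.001, 0.078, 0.997, -0.005]
contact_force: [0.5, 3.7, 0.2]
gripper_width: 0.001
grasp_force: 1.6
```

move_arm --targets '[[[0, -0.008, -0.006, 0, 0], [0, -0.008, -0.006, 0, 0], [0, -0.009, -0.004, 0, 0], [0, -0.009, -0.004, 0, 0], [0, 0, 0, 0, 0]]]'

```text
time: 19.62
tool_pos: [0.4525, -0.2139, 0.1334]
tool_rot: [-0.003, 0.078, 0.997, -0.006]
contact_force: [-1.3, 2.6, -2.2]
gripper_width: -0.0
grasp_force: 1.2
```

move_arm --targets '[[[0, -0.0055, -0.0015, 0, 0], [0, -0.0055, -0.0015, 0, 0], [0, 0, 0, 0, 0]]]'

```text
time: 19.87
tool_pos: [0.4582, -0.2162, 0.1334]
tool_rot: [-0.003, 0.078, 0.997, -0.005]
contact_force: [-3.8, 4.0, -0.7]
gripper_width: -0.002
grasp_force: 2.3
```

```bash
python3 -c "
from h import *
go(.4582,-.2156,.132)
print(state()['ft_torque'])"
```

```text
t 19.8667 pos [ 0.4582 -0.2162  0.1334] yaw 171.10227739680997 d(0.6) [0.0002 0.001  0.0023] turn None F [-3.7795  4.043  -0.6766] j6 -1.9931944937151778
[0.7826 0.6332 0.0555]
```

move_arm --targets '[[[0, -0.004, 0, 0, 0], [0, 0, 0, 0, 0], [0, 0, 0, 0, 0]]]'

```text
time: 20.12
tool_pos: [0.4588, -0.2163, 0.1333]
tool_rot: [-0.005, 0.077, 0.997, -0.005]
contact_force: [-10.3, 6.2, 2.3]
gripper_width: -0.003
grasp_force: 5.9
```

move_arm --targets '[[[0, -0.004, 0, 0, 0], [0, 0, 0, 0, 0], [0, 0, 0, 0, 0]]]'

```text
time: 20.37
tool_pos: [0.4592, -0.2164, 0.1332]
tool_rot: [-0.008, 0.077, 0.997, -0.005]
contact_force: [-20.8, 6.3, 9.7]
gripper_width: 0.0
grasp_force: 10.2
```

move_arm --targets '[[[0, -0.004, 0, 0, 0], [0, 0, 0, 0, 0], [0, 0, 0, 0, 0]]]'

```text
time: 20.62
tool_pos: [0.4596, -0.2165, 0.1331]
tool_rot: [-0.012, 0.077, 0.997, -0.005]
contact_force: [-26.9, 8.5, 15.0]
gripper_width: 0.003
grasp_force: 14.4
```

It is against a hard stop at about the expected angle. I back away and rise, then check numerically.

move_arm --targets '[[[0, 0.012, 0, 0, 0], [0, 0.03, 0.01, 0, 0], [0, 0, 0, -0.05, 0], [0, 0, 0, -0.06, 0], [0, 0, 0, -0.06, 0]]]'

```text
time: 21.03
tool_pos: [0.4421, -0.2072, 0.2369]
tool_rot: [-0.001, 0.078, 0.997, -0.007]
contact_force: [0.4, -0.6, 0.7]
gripper_width: -0.001
grasp_force: 0.0
```

move_arm --targets '[[[0, 0.06, 0.03, 0, 0], [0, 0.06, 0.03, 0, 0], [0, 0, 0, 0, 0], [0, 0, 0, 0, 0]]]'

```text
time: 21.37
tool_pos: [0.3766, -0.1601, 0.2366]
tool_rot: [0.001, 0.078, 0.997, -0.008]
contact_force: [0.5, -0.6, 0.5]
gripper_width: 0.0
grasp_force: 0.0
```

```bash
python3 - <<'E'
from h import *
s=state();print(s['tool_pos'],s['contact_force'],s['time'])
c=get_calibration('top');im=grab_frame('top');g=cv2.cvtColor(im,cv2.COLOR_RGB2GRAY).astype(int)
g0=cv2.cvtColor(cv2.imread('pics/top0.png'),cv2.COLOR_BGR2GRAY).astype(int)
hub=np.array([.481,-.165,.12])
for G,n in((g0,'before'),(g,'after')):
  r=[]
  for a in range(160,290,6):
    w=np.radians(a);v=[]
    for q in(.035,.045,.055):
      x,y=proj(c,hub+[q*np.cos(w),q*np.sin(w),0]);v.append(G[int(round(y)),int(round(x))])
    r.append((a,int(np.mean(v))))
  print(n,r)
m=np.array([.501,-.0285,.098]);Y=np.array([.151,.988,0])
# brightness along the can axis (top line): can is bright
print([(k,int(g[tuple(np.round(proj(c,m+Y*k/1000)).astype(int)[::-1])])) for k in range(-110,100,5)])
E
```

```text
[ 0.3766 -0.1601  0.2366] [ 0.4733 -0.5935  0.4582] 21.3667
before [(160, 89), (166, 46), (172, 60), (178, 46), (184, 82), (190, 94), (196, 104), (202, 118), (208, 129), (214, 142), (220, 144), (226, 150), (232, 157), (238, 159), (244, 156), (250, 155), (256, 155), (262, 156), (268, 159), (274, 156), (280, 157), (286, 157)]
after [(160, 100), (166, 98), (172, 99), (178, 95), (184, 95), (190, 97), (196, 82), (202, 56), (208, 53), (214, 52), (220, 56), (226, 69), (232, 68), (238, 75), (244, 84), (250, 68), (256, 36), (262, 33), (268, 49), (274, 119), (280, 163), (286, 163)]
[(-110, 110), (-105, 109), (-100, 121), (-95, 138), (-90, 129), (-85, 170), (-80, 167), (-75, 167), (-70, 173), (-65, 172), (-60, 172), (-55, 172), (-50, 174), (-45, 173), (-40, 173), (-35, 175), (-30, 176), (-25, 172), (-20, 176), (-15, 176), (-10, 177), (-5, 175), (0, 125), (5, 114), (10, 114), (15, 114), (20, 116), (25, 115), (30, 131), (35, 178), (40, 179), (45, 177), (50, 169), (55, 118), (60, 121), (65, 137), (70, 131), (75, 139), (80, 138), (85, 131), (90, 120), (95, 118)]
```

The handle lies at about 261° (the stop), and the can's base has moved from 75 to about 54 mm, so it is home.

```bash
python3 -c "
from plant import job
print(job.job_done())"
```

```text
the job is handed in; nothing more can be done
None
```

I handed the job in at about 21 s; no verdict came back, but my last check showed the cartridge driven home in the cradle, the handle at its stop, and the arm clear; the notch was last seen straight up before the handle was turned.

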